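# Prime the bench vacuum: set the valve lever, then hold the pump dial at its third click

### The arm

A 6-joint arm with a two-finger parallel gripper is mounted at the origin on a cart in front of the work surface, level with it; the furniture and walls round the work are solid. World frame = base frame: x ahead of the robot, y to its left, z up, the work surface at z = 0. Lengths are in mm, angles in rad, forces in N, time in s.
With the tool pointing down it reaches from about 375 to 900 mm from the base axis. Payload 3.1 kg.
Tool frame: the origin (TCP) lies on the front face of the gripper's body, between the roots of the fingers; the fingertips stand 70 mm ahead of it and the grasp point (between the pads) lies 51 mm ahead of it (ctrl.tcp_to_grasp is the distance from the TCP to the grasp point, in mm); y points along the fingers, x is the direction in which the jaws open and shut, and the axes are right-handed (so a half turn about y gives the same grasp; the last joint's range is limited). The gripper opens to 87 mm and grips with 3 to 60 N. Pads are 19 mm wide; open, the fingers measure 117 mm over their backs; the gripper's body (75 mm by 190 mm) begins 51 mm behind the grasp point.
Start: joints at [0.986, 0.527, 1.433, -0, 1.181, -0.178], TCP at [247.254, 573.989, 292.248] pointing down, gripper open.
Joint ranges: [-3.08, 3.08], [-0.75, 2.2], [0.22, 2.44], [-1.43, 4.57], [0, 2.65], [-2.85, 2.85]. Speed limits (rad/s): [2.79, 2.79, 3.14, 3.14, 3.14, 3.14].

### API

Orientations are given as [roll, pitch, yaw] about the fixed x, y, z axes, in that order (R = Rz(yaw) Ry(pitch) Rx(roll)).
In Python, from plant import ctrl, get_image, calibration gives the robot as it stands.
- The arm moves only by the tool servo_tool, never from a script. Its argument "plan" is a list of rows, each a list of 3 entries, a list of its own where there are three numbers: the shift along the tool's x, y, z in units of 30 mm (1.0 is 30 mm), then the turn, a rotation vector about the tool's x, y, z in units of 5 degrees (1.0 is 5 degrees), then the closure, from 0 (fully open) to 1 (shut). A call has 1 to 10 rows; each row shifts and turns the pose as measured when the row begins, along the tool's axes as they then stand; what a row does not reach is not made up. A row lasts 1/12 s, in which the tool goes at most 41.7 mm and 7.16 degrees, less where a joint would pass 70% of its speed; a pose out of reach is approached as far as the arm can. A call is refused whole if a number of a shift passes 1 or a number of a turn 1, either way. A call with a gripper value outside its range is refused whole. The fingers move at their own pace and stop on an object; the grip force is fixed at half the most. Time passes only in rows, so rows that do not move let the fingers close. It gives the time, the measured TCP pose, the force and the opening at its end, in the units of the state.
- ctrl.get_obs(): the state, without advancing time (a new reading comes with each control period).
- get_image(name): name is "scene" or "top" or "wrist"; returns the picture (384x512x3 uint8, red, green, blue); there is no depth.
- calibration(name): a dict with "fx", "fy", "cx", "cy" (pixels), "eye" and "rotation" of the camera in the world. Camera axes: x right, y down, z forward; pixel columns grow to the right and rows downward; lengths in mm; the calibration is good to about 2 mm. A picture is of the moment at which its call begins: read the wrist's pose just before it. calibration takes no time and is no camera call; for the wrist camera it gives the pose at the moment of the call.
- ctrl.finish_job(): hands the job in, once; it reports no verdict.
The state is a dict: "clock": time; "joints": joint angles; "dq": joint speeds; "joint_efforts": joint torques, N m; "eef_pos": TCP position; "tool_rot": TCP orientation; "ft_force": force on the tool from outside, world axes, zero at the start; "moment": the same for the moment, N m; "width": opening from 0.0 (shut) to 1.0 (fully open).
Only numpy, scipy, OpenCV 4.12 (cv2) and the standard library are available. Lean on these libraries where they do the work, as an engineer would, in place of code of your own. Each camera call takes 0.05 s, during which the arm holds its last target. There are 200 camera calls.

### The job

Set the vacuum valve's lever in line with the one long mark on its white quadrant and let go of it there. Then turn the spring-return dial on the pump's switch box clockwise, past its first two clicks to the third mark and no further, and keep holding it there against its spring: the program finishes while the gripper is still holding the dial. Leave the lever on its mark and the loose things on the bench where they stand.

Things in the scene. Friction and masses are not known exactly. Their poses are not given: they have to be found in the camera images.
- valve: Vacuum valve, fixed to the bench left or right of the middle: dark base plate 120 x 100 x 8 mm, aluminium block (top 56 mm high) with pipe stubs, lever, and a white upright quadrant. Origin: centre of its underside; z up. The lever swings in this frame's plane y = 0. The quadrant is 4 mm thick at y = +24 mm, rim 60 mm from the hinge axis, with six raised dark marks, one of them long.
- lever_hinge (a point): Point on the lever's hinge axis in the lever's plane, 50 mm above the bench. The axis is the valve's y axis.
- long_mark (a point): Outer end of the quadrant's one long mark, 79 mm from the hinge axis and 23 mm to the valve's +y side of the lever's plane; fixed. The five short marks end 59 mm from the axis.
- lever_ball (a point): Centre of the black ball (24 mm diameter) on the end of the lever, 98 mm from the hinge; the steel rod below it is 9 mm thick. The ball moves with the lever.
- valve_lever (a joint): Lever angle in rad, 0 to 1.75. At 0 the lever leans 0.87 rad from vertical to the valve's -x side; it grows as the lever swings over to the +x side (upright at 0.87). In line with the long mark at 1.20. Stiff (0.15 N m, some 2 N at the ball), stays where it is left. Starts at 0.1 to 0.6.
- switch_box: Pump switch box, fixed to the bench left or right of the middle: grey, 130 x 130 mm, top 52 mm above the bench, black dial in the middle of its top. Origin: centre of its underside; z up. Flat dark marks round the dial: the rest mark (0.6 rad anticlockwise from the box's +x, seen from above), then clockwise every 0.4 rad marks 1, 2, 3, 4 with as many pips beside each.
- dial_bar: The dial's upright black grip bar, 50 mm long (x; +x is the pointer end with a white line and a small beak), 14 mm thick (y), 28 mm high (z up). Origin: centre of the bar, on the dial's vertical axis, 76 mm above the bench (underside 62, top 90 mm). Turns with the dial.
- pump_dial (a joint): Dial angle in rad, 0 at rest, growing clockwise seen from above, stop at 1.65. Clicks 1, 2, 3, 4 at 0.4, 0.8, 1.2, 1.6. A spring always drives it back to 0: 0.06 N m at rest, 0.10 N m at the third click; the clicks add or take up to 0.035 N m but never hold it.
- petri_mid (a point): Centre of a loose petri dish, 90 mm across, 12 mm high; a bystander.
- tape_mid (a point): Centre of a loose roll of label tape, 77 mm across, 19 mm high; a bystander.
- tipbox_open_mid (a point): Centre (47 mm up) of a loose open box of yellow pipette tips, 93 x 135 x 94 mm; a bystander.

How it is judged:
By the outcome, as a careful person would: the job done as asked, in the order asked, and still so for the second after the job is handed in, while the arm keeps its last pose, push and grip.
It also fails if it takes over 54 s, if anything falls off the work surface, if the arm or the gripper's body presses on something with over 40 N, if the wrist force passes 120 N, or if a joint passes its speed limit or range.

## Working session

There is one attempt and no reset: what is moved stays moved. The work goes in short steps, Python scripts to look and compute and a tool call to move; the robot and the scene stay as the last step left them, time stands still between calls to the robot, and variables do not carry over. Pictures are saved under pics/ and viewed, about 8 in all and at most 12, crops included, and the job is handed in when it is done.

Besides the shell and the picture viewer there is one more tool, called after "Emit:" in YAML: its name, and indented under it one key for each argument. servo_tool: Moves the arm, as the interface text tells. Its arguments: {"type":"object","properties":{"plan":{"type":"array"}},"required":["plan"]}

```bash
mkdir -p pics; ls
python3 - <<'E'
from plant import ctrl,get_image,calibration
import cv2
for n in("scene","top"):
    im=get_image(n); cv2.imwrite(f"pics/{n}0.png",cv2.resize(im[:,:,::-1],(800,600),interpolation=cv2.INTER_CUBIC))
    c=calibration(n);print(n,c)
print(ctrl.get_obs())
E
```

```text
pics
scene {'fx': 377.1365401005239, 'fy': 377.1365401005239, 'cx': 244.9114363672806, 'cy': 190.20833757564037, 'eye': array([-340.82280268, -651.32846097,  573.3041846 ]), 'rotation': array([-1.98263584, -0.02542986, -0.93025684])}
top {'fx': 369.1093062979867, 'fy': 369.1093062979867, 'cx': 251.35742096869578, 'cy': 193.25904963031357, 'eye': array([ 415.19476613,    8.03785536, 1272.46748635]), 'rotation': array([-3.04280542e+00,  1.81108077e-03, -1.59362132e+00])}
{'clock': 0.1, 'joints': array([ 9.85506033e-01,  5.28369140e-01,  1.43376504e+00,  9.76840528e-06,
        1.18138299e+00, -1.78474771e-01]), 'dq': array([ 0.0001349 , -0.00230176, -0.00219285,  0.00058328, -0.00196474,
       -0.00042396]), 'joint_efforts': array([-3.00523752e-04, -4.40982556e+01, -1.77149552e+01,  6.34722551e-02,
        5.33532968e-02, -4.35218283e-05]), 'eef_pos': array([246.97062675, 573.57203867, 291.37474795]), 'tool_rot': array([-1.57044578,  0.00189235,  1.16397742]), 'ft_force': array([ 0.76876869, -0.18472756, -0.57431463]), 'moment': array([-0.0345256 ,  0.00550361, -0.01132479]), 'width': 0.9990543112807683}
```

View pics/scene0.png

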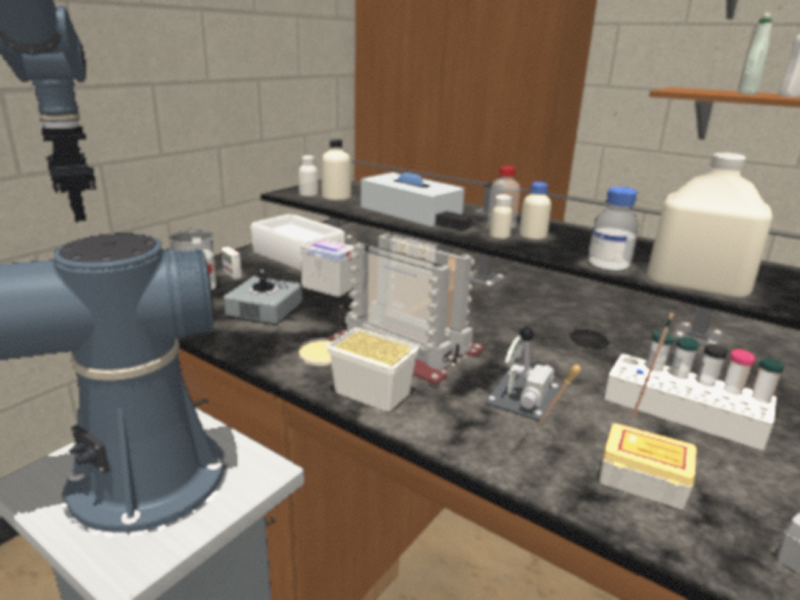

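View pics/top0.png

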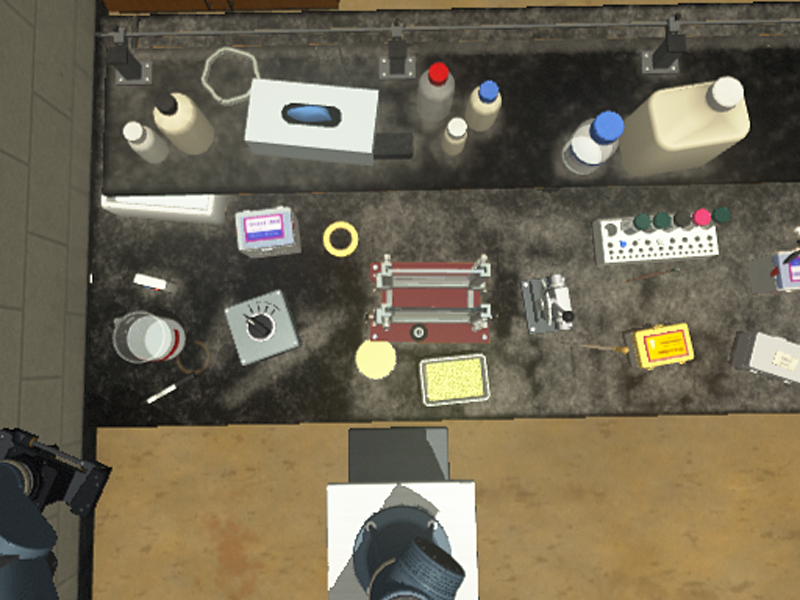

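The top view shows the switch box at about (262,327) and the valve at (547,303), with the lever leaning toward the ball at (567,318). The dish, tape and tip box lie between the two. I'll zoom in on both devices.

```bash
cat > h.py <<'E'
import numpy as np,cv2
from scipy.spatial.transform import Rotation as R
from plant import ctrl,get_image,calibration
def rot(c): 
    r=np.asarray(c["rotation"]); return R.from_euler("xyz",r).as_matrix() if r.ndim==1 else r
def ray(c,u,v,z):
    d=rot(c)@np.array([(u-c["cx"])/c["fx"],(v-c["cy"])/c["fy"],1]); e=np.array(c["eye"]); return e+d*(z-e[2])/d[2]
def proj(c,p):
    q=rot(c).T@(np.asarray(p,float)-c["eye"]); return np.array([c["fx"]*q[0]/q[2]+c["cx"],c["fy"]*q[1]/q[2]+c["cy"]])
def crop(im,u,v,w,h,s): return cv2.resize(im[v-h//2:v+h//2,u-w//2:u+w//2,::-1],None,fx=s,fy=s,interpolation=cv2.INTER_CUBIC)
E
python3 - <<'E'
from h import *
t=get_image("top");s=get_image("scene")
a=np.hstack([crop(t,166,210,50,50,8),crop(t,350,195,50,50,8)])
b=np.hstack([crop(s,168,190,66,50,6),crop(s,336,238,66,50,6)])
b=cv2.copyMakeBorder(b,0,0,0,a.shape[1]-b.shape[1],cv2.BORDER_CONSTANT)
cv2.imwrite("pics/m1.png",np.vstack([a[:300+100],b])[:700])
c=calibration("top")
print(ray(c,166,210,52),ray(c,350,195,8))
E
python3 -c "
import cv2;i=cv2.imread('pics/m1.png');i=cv2.resize(i,None,fx=600/i.shape[0],fy=600/i.shape[0],interpolation=cv2.INTER_AREA) if i.shape[0]>600 else i;cv2.imwrite('pics/m1.png',i);print(i.shape)"
```

```text
[487.01492579 291.15173835  52.        ] [ 526.7167482  -331.56142904    8.        ]
(600, 686, 3)
```

View pics/m1.png

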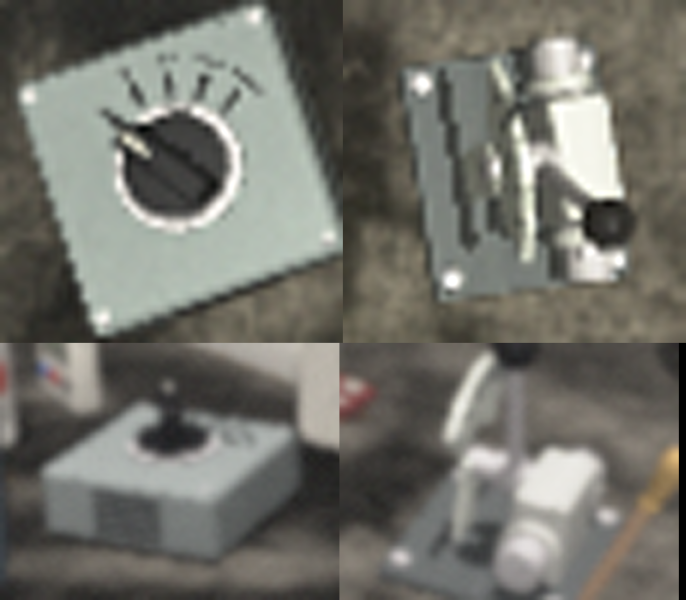

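The top view shows the box screws at montage (28,95), (255,15), (328,235) and (101,318), with the pointer aimed up-left. The valve plate corners are at (405,70) and (440,298), and the ball is at (607,222). Next I'll turn these into positions.

```bash
cat >> h.py <<'E'
def delta(p,yaw,tilt=0):
    "remaining shift (units 30mm) and turn (units 5deg) in tool axes to reach TCP p, yaw(deg), pointing down"
    o=ctrl.get_obs(); M=R.from_euler("xyz",o["tool_rot"])
    T=R.from_euler("xyz",[-90+tilt,0,yaw],degrees=True)
    print("t%.2f"%o["clock"],"pos",o["eef_pos"].round(1),"rpy",np.degrees(o["tool_rot"]).round(1),"F",o["ft_force"].round(1),"M",o["moment"].round(2),"w",round(o["width"],3),"q",o["joints"].round(2))
    print("shift",(M.inv().apply(np.asarray(p)-o["eef_pos"])/30).round(2),"turn",(np.degrees((M.inv()*T).as_rotvec())/5).round(2))
E
python3 - <<'E'
from h import *
ct,cs=calibration("top"),calibration("scene"); k=6.86
f=lambda x,y,ox,oy:(ox+x/k-.43,oy+y/k-.43)
S=[ray(ct,*f(*q,141,185),52) for q in((28,95),(255,15),(328,235),(101,318))]
print("box",np.mean(S,0),np.degrees(np.arctan2(*(S[0]-S[3])[1::-1])),np.degrees(np.arctan2(*(S[0]-S[1])[1::-1]))-90)
A=ray(ct,*f(62,70,325,170),8);B=ray(ct,*f(97,298,325,170),8)
d=A-B;print("edge len",np.linalg.norm(d),"yaw",np.degrees(np.arctan2(d[1],d[0])))
x=d/np.linalg.norm(d);y=np.array([-x[1],x[0],0]);v=(A+B)/2-50*y;print("valve",v)
def tri(a,b):
    o1,o2=np.array(ct["eye"]),np.array(cs["eye"]);d1=ray(ct,*a,0)-o1;d2=ray(cs,*b,0)-o2
    s=np.linalg.lstsq(np.c_[d1,-d2],o2-o1,rcond=None)[0];p,q=o1+s[0]*d1,o2+s[1]*d2;return (p+q)/2,np.linalg.norm(p-q)
p,e=tri(f(264,222,325,170),(336.2,212.7));print("ball",p,e,"local",(p-v)@x,(p-v)@y)
for z in(40,50,120,140):
  q=ray(ct,*f(264,222,325,170),z);print(z,(q-v)@x,(q-v)@y)
print(tri(f(262-0,0+222,325,170),(336.2,212.7))[0])
delta([440,-20,340],98.7)
E
```

```text
box [491.43859047 289.43215091  52.        ] 18.231446542046356 18.334714349466978
edge len 115.70819666876697 yaw 6.108872380333307
valve [ 528.58490775 -333.46105709    8.        ]
ball [ 492.51454312 -334.29148418  142.24510274] 0.4062734812162332 local -35.95391066706596 3.012826220297576
40 -32.20927435325451 -28.73927113974014
50 -32.56786662782362 -25.653058029702184
120 -35.07801254980706 -4.04956625943611
140 -35.79519709894517 2.12285996063985
[ 492.73577635 -333.83234324  141.93605004]
t0.20 pos [247.1 573.7 291.6] rpy [-90.    0.1  66.7] F [0.4 0.1 0.4] M [-0.03 -0.06 -0.03] w 1.003 q [ 0.99  0.53  1.43  0.    1.18 -0.18]
shift [-15.63  -1.6  -13.74] turn [-0.01 -6.4  -0.01]
```

Emit:
servo_tool:
  plan:
    - [[-1,-0.4,-0.85],[0,0,0],0]
    - [[-1,-0.4,-0.85],[0,0,0],0]
    - [[-1,-0.4,-0.85],[0,0,0],0]
    - [[-1,-0.4,-0.85],[0,0,0],0]
    - [[-1,0,-0.88],[0,0,0],0]
    - [[-1,0,-0.88],[0,0,0],0]
    - [[-1,0,-0.88],[0,0,0],0]
    - [[-1,0,-0.88],[0,0,0],0]
    - [[-1,0,-0.88],[0,0,0],0]
    - [[-1,0,-0.88],[0,0,0],0]

```text
clock: 1.03
eef_pos: [370.3, 188.0, 338.8]
tool_rot: [-1.573, -0.002, 1.18]
ft_force: [0.1, 0.5, 0.7]
width: 1.0
```

```bash
python3 -c "
from h import *
delta([492.7,-334,300],96.5)"
```

```text
t1.03 pos [370.3 188.  338.8] rpy [-90.1  -0.1  67.6] F [0.1 0.5 0.7] M [-0.02 -0.02 -0.02] w 1.0 q [ 0.2   0.17  1.87  0.    1.1  -0.98]
shift [-14.54   1.28 -10.39] turn [ 0.03 -5.78  0.02]
```

Emit:
servo_tool:
  plan:
    - [[-1,0,-0.71],[0,0,0],0]
    - [[-1,0,-0.71],[0,0,0],0]
    - [[-1,0,-0.71],[0,0,0],0]
    - [[-1,0,-0.71],[0,0,0],0]
    - [[-1,0,-0.71],[0,0,0],0]
    - [[-1,0,-0.71],[0,0,0],0]
    - [[-1,0,-0.71],[0,0,0],0]
    - [[-1,0,-0.71],[0,0,0],0]
    - [[-1,0,-0.71],[0,0,0],0]
    - [[-1,0,-0.71],[0,0,0],0]

```text
clock: 1.87
eef_pos: [452.6, -189.9, 340.1]
tool_rot: [-1.577, -0.005, 1.177]
ft_force: [1.0, 0.6, 0.2]
width: 0.999
```

Emit:
servo_tool:
  plan:
    - [[-0.9,0,-0.65],[0,0,0],0]
    - [[-0.9,0,-0.65],[0,0,0],0]
    - [[0,0,0],[0,-1,0],0]
    - [[0,0,0],[0,-1,0],0]
    - [[0,0,0],[0,-1,0],0]
    - [[0,0,0],[0,-1,0],0]
    - [[0,0,0],[0,-0.8,0],0]

```text
clock: 2.45
eef_pos: [469.1, -270.4, 338.5]
tool_rot: [-1.58, 0.003, 1.601]
ft_force: [-0.4, -0.0, 0.3]
width: 0.998
```

Run:
```python
from h import *
delta([492.7,-334,300],96.5)
c=calibration("wrist");im=get_image("wrist");cv2.imwrite("pics/w1.png",im[:,:,::-1]);print(c)
```

```text
t2.45 pos [ 469.1 -270.4  338.5] rpy [-90.5   0.2  91.7] F [-0.4 -0.   0.3] M [0.   0.02 0.04] w 0.998 q [-0.73  0.36  1.59  0.01  1.18 -2.33]
shift [-2.14  1.29 -0.71] turn [ 0.11 -0.95 -0.04]
{'fx': 306.51671130545213, 'fy': 306.51671130545213, 'cx': 256.44121554081033, 'cy': 191.69624988080756, 'eye': array([ 391.41202453, -272.81397896,  429.66290508]), 'rotation': array([2.85167122, 0.00313859, 1.60235474])}
```

View pics/w1.png

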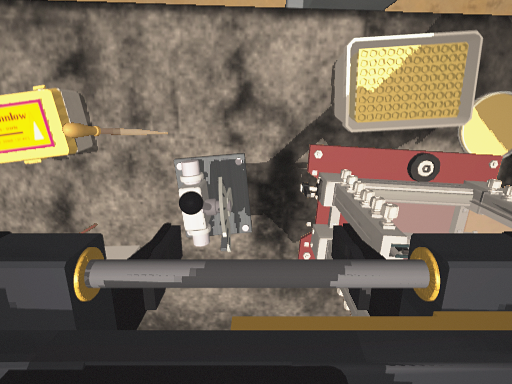

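In the wrist view the ball is at (191,203), the plate corners are at (175,157), (245,153) and (251,233), and the quadrant is right of the ball. I'll use these to refine the estimate.

Run:
```python
from h import *
c=calibration("wrist")
print("ball",ray(c,191,203,141.5))
P=[ray(c,*q,8) for q in((175,157),(245,153),(251,233))]
for p in P:print(p)
d=P[2]-P[1];print(np.linalg.norm(d),np.degrees(np.arctan2(d[1],d[0])),"ctr",(P[0]+P[2])/2)
d=P[1]-P[0];print(np.linalg.norm(d),np.degrees(np.arctan2(-d[0],d[1])))
t=calibration("top");u,v=325+264/6.86-.43,170+222/6.86-.43;o1,o2=np.array(t["eye"]),np.array(c["eye"]);d1=ray(t,u,v,0)-o1;d2=ray(c,191,203,0)-o2
s=np.linalg.lstsq(np.c_[d1,-d2],o2-o1,rcond=None)[0];print("tri",o1+s[0]*d1,o2+s[1]*d2)
delta([492,-335,225],96.5)
```

```text
ball [ 491.23654781 -335.47337994  141.5       ]
[ 470.7092712  -384.84629355    8.        ]
[ 461.8060424  -287.73613535    8.        ]
[ 581.80093987 -276.01488673    8.        ]
120.56601133358319 5.579022566322701 ctr [ 526.25510554 -330.43059014    8.        ]
97.51743592716423 5.238332816191977
tri [ 493.04440097 -336.3865086   135.95119353] [ 493.12862655 -336.65905279  136.03955812]
t2.50 pos [ 469.1 -270.4  338.4] rpy [-90.5   0.2  91.9] F [-0.2 -0.1 -0. ] M [ 0.06  0.   -0.  ] w 0.999 q [-0.73  0.36  1.59  0.    1.18 -2.34]
shift [-2.17  3.79 -0.66] turn [ 0.11 -0.93 -0.04]
```

Emit:
servo_tool:
  plan:
    - [[-0.75,0.8,-0.25],[0,-0.4,0],0]
    - [[-0.75,0.8,-0.25],[0.1,-0.4,0],0]
    - [[-0.7,0.8,-0.2],[0,0,0],0]
    - [[0,0.8,0],[0,0,0],0]
    - [[0,0,0],[0,0,0],0]

```text
clock: 2.92
eef_pos: [497.1, -337.6, 242.0]
tool_rot: [-1.576, 0.008, 1.671]
ft_force: [-0.3, 1.4, -0.4]
width: 1.001
```

```bash
python3 -c "
from h import *
delta([492,-335,201],95.5)"
```

```text
t2.92 pos [ 497.1 -337.6  242. ] rpy [-90.3   0.5  95.7] F [-0.3  1.4 -0.4] M [0.09 0.1  0.02] w 1.001 q [-0.78  0.55  1.55 -0.    1.03 -2.45]
shift [0.11 1.36 0.17] turn [ 0.06  0.05 -0.09]
```

Emit:
servo_tool:
  plan:
    - [[0.1,0.7,0.15],[0,0,-0.1],0]
    - [[0,0.6,0],[0,0,0],0]
    - [[0,0,0],[0,0,0],0]

```text
clock: 3.17
eef_pos: [493.1, -335.7, 203.2]
tool_rot: [-1.577, -0.0, 1.667]
ft_force: [-0.9, -0.4, 0.2]
width: 0.996
```

Run:
```python
from h import *
delta([492,-335,201],95.5)
a=get_image("wrist");b=get_image("scene")
cv2.imwrite("pics/m2.png",np.hstack([a[:,:,::-1][40:340,100:500],crop(b,336,225,66,50,6)[:300]]))
```

```text
t3.17 pos [ 493.1 -335.7  203.2] rpy [-90.3  -0.   95.5] F [-0.9 -0.4  0.2] M [ 0.05  0.01 -0.04] w 0.996 q [-0.79  0.6   1.59  0.01  0.95 -2.46]
shift [0.03 0.07 0.03] turn [0.07 0.   0.  ]
```

View pics/m2.png

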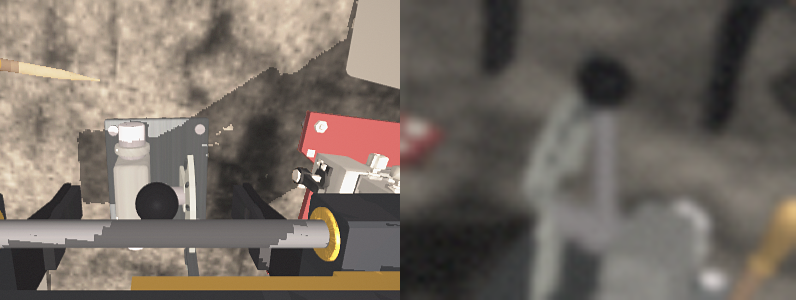

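The ball at (157,200) sits midway between the open fingers, with the tips just below its centre. Closing on it now.

Emit:
servo_tool:
  plan:
    - [[0,0.08,0.03],[0,0,0],1]
    - [[0,0,0],[0,0,0],1]
    - [[0,0,0],[0,0,0],1]
    - [[0,0,0],[0,0,0],1]
    - [[0,0,0],[0,0,0],1]
    - [[0,0,0],[0,0,0],1]

```text
clock: 3.77
eef_pos: [495.8, -338.0, 211.0]
tool_rot: [-1.588, 0.013, 1.668]
ft_force: [-0.0, -0.0, -0.0]
width: 0.63
```

Run:
```python
from h import *
delta([492,-335,201],95.5)
# arc table: valve centre (527.5,-332), yaw 5.5
y=np.radians(5.5)
for a in np.arange(.4,1.25,.1):
    s=98*np.sin(a-.87);print(round(a,2),(527.5+s*np.cos(y)).round(1),(-332+s*np.sin(y)).round(1),(50+98*np.cos(a-.87)).round(1))
```

```text
t3.77 pos [ 495.8 -338.   211. ] rpy [-91.    0.8  95.6] F [-0. -0. -0.] M [ 0.07  0.03 -0.  ] w 0.63 q [-0.79  0.59  1.58  0.01  0.95 -2.46]
shift [0.12 0.33 0.12] turn [ 0.19  0.02 -0.15]
0.4 483.3 -336.3 137.4
0.5 492.2 -335.4 141.4
0.6 501.5 -334.5 144.4
0.7 511.0 -333.6 146.6
0.8 520.7 -332.7 147.8
0.9 530.4 -331.7 148.0
1.0 540.1 -330.8 147.2
1.1 549.7 -329.9 145.4
1.2 559.1 -329.0 142.7
```

Emit:
servo_tool:
  plan:
    - [[0.1,0.3,0.1],[0.15,0,-0.1],1]
    - [[0,0.05,0],[0,0,0],1]
    - [[0,0.05,0],[0,0,0],1]
    - [[0,0.05,0],[0,0,0],1]

```text
clock: 4.1
eef_pos: [492.6, -335.2, 196.8]
tool_rot: [-1.574, 0.004, 1.668]
ft_force: [0.1, 0.4, -0.1]
width: 0.32
```

Run:
```python
from h import *
delta([492,-335,201],95.5)
```

```text
t4.10 pos [ 492.6 -335.2  196.8] rpy [-90.2   0.2  95.6] F [ 0.1  0.4 -0.1] M [ 0.03  0.02 -0.01] w 0.32 q [-0.78  0.61  1.6  -0.    0.93 -2.45]
shift [ 0.01 -0.14  0.02] turn [ 0.03  0.02 -0.05]
```

Emit:
servo_tool:
  plan:
    - [[0,-0.1,0],[0,0,0],1]
    - [[0,0,0],[0,0,0],1]
    - [[0,0,0],[0,0,0],1]

```text
clock: 4.35
eef_pos: [492.8, -335.5, 198.0]
tool_rot: [-1.574, 0.004, 1.668]
ft_force: [-0.7, 0.3, 1.8]
width: 0.253
```

Run:
```python
from h import *
delta([501.5,-334.5,204],95.5)
```

```text
t4.35 pos [ 492.8 -335.5  198. ] rpy [-90.2   0.2  95.6] F [-0.7  0.3  1.8] M [ 0.01  0.15 -0.02] w 0.253 q [-0.78  0.61  1.59 -0.    0.93 -2.45]
shift [ 0.01 -0.2  -0.29] turn [ 0.03  0.02 -0.05]
```

Gripped at 22 mm wide, force 2 N. Now I'll swing along the arc; valve +x is tool −z.

Emit:
servo_tool:
  plan:
    - [[0,-0.12,-0.3],[0,0,0],1]
    - [[0,-0.08,-0.3],[0,0,0],1]
    - [[0,-0.05,-0.3],[0,0,0],1]
    - [[0,0,-0.3],[0,0,0],1]

```text
clock: 4.68
eef_pos: [527.1, -331.9, 205.2]
tool_rot: [-1.564, 0.0, 1.667]
ft_force: [-2.1, 0.4, 1.1]
width: 0.256
```

Run:
```python
from h import *
delta([559.4,-329,199.5],95.5)
```

```text
t4.68 pos [ 527.1 -331.9  205.2] rpy [-89.6   0.   95.5] F [-2.1  0.4  1.1] M [-0.02  0.61  0.  ] w 0.256 q [-0.74  0.63  1.51 -0.01  1.   -2.4 ]
shift [-0.01  0.18 -1.08] turn [-0.08  0.01 -0.01]
```

Force is low and it's tracking the arc well.

Emit:
servo_tool:
  plan:
    - [[0,0.02,-0.3],[-0.08,0,0],1]
    - [[0,0.05,-0.3],[0,0,0],1]
    - [[0,0.08,-0.25],[0,0,0],1]

```text
clock: 4.93
eef_pos: [555.9, -328.6, 202.1]
tool_rot: [-1.572, 0.001, 1.669]
ft_force: [-1.8, -0.5, 2.0]
width: 0.254
```

Run:
```python
from h import *
delta([559.4,-329,199.5],95.5)
c=calibration("wrist");a=get_image("wrist");b=get_image("top");cv2.imwrite("pics/m3.png",np.hstack([a[:,:,::-1][:,60:460],crop(b,350,190,50,48,8)]))
```

```text
t4.93 pos [ 555.9 -328.6  202.1] rpy [-90.1   0.1  95.6] F [-1.8 -0.5  2. ] M [-0.02  0.5   0.06] w 0.254 q [-0.71  0.66  1.46 -0.    1.02 -2.38]
shift [-0.02  0.09 -0.12] turn [ 0.01  0.03 -0.01]
```

View pics/m3.png

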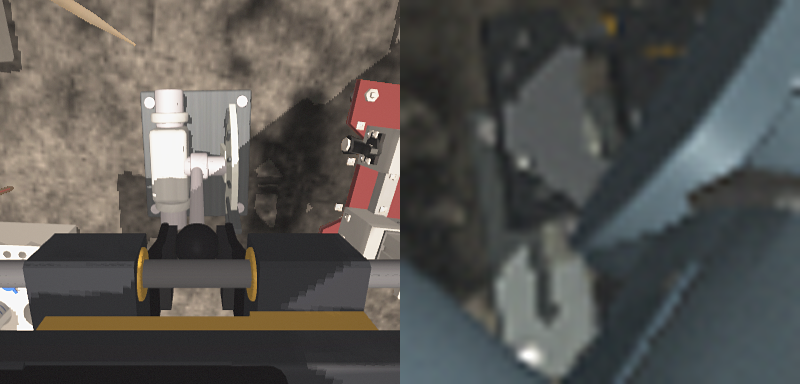

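The ball at (196,240) is held between the fingers with the rod straight behind it. I'll make the last few millimetres, release and rise to check.

Emit:
servo_tool:
  plan:
    - [[0,0.05,-0.1],[0,0,0],1]
    - [[0,0,-0.02],[0,0,0],1]

```text
clock: 5.2
eef_pos: [561.4, -327.9, 200.4]
tool_rot: [-1.575, 0.002, 1.67]
ft_force: [-0.6, -1.4, -1.7]
width: 0.251
```

Run:
```python
from h import *
delta([559.4,-329,199.5],95.5)
```

```text
t5.20 pos [ 561.4 -327.9  200.4] rpy [-90.2   0.1  95.7] F [-0.6 -1.4 -1.7] M [-0.21  0.42 -0.06] w 0.251 q [-0.7   0.67  1.45  0.    1.02 -2.37]
shift [-0.03  0.03  0.07] turn [ 0.05  0.04 -0.03]
```

Emit:
servo_tool:
  plan:
    - [[0,0,0.06],[0,0,0],1]
    - [[0,0,0],[0,0,0],0]
    - [[0,0,0],[0,0,0],0]
    - [[0,0,0],[0,0,0],0]
    - [[0,0,0],[0,0,0],0]

```text
clock: 5.62
eef_pos: [560.5, -328.1, 200.6]
tool_rot: [-1.579, 0.003, 1.668]
ft_force: [-0.1, -0.1, 1.1]
width: 0.473
```

Emit:
servo_tool:
  plan:
    - [[0,-0.7,0],[0,0,0],0]
    - [[0,-0.8,0],[0,0,0],0]
    - [[0,-0.8,0],[0,0,0],0]
    - [[0,-0.8,0.4],[0,0,0],0]
    - [[0,-0.8,0.8],[0,0,0],0]
    - [[0,0,0.8],[0,0,0],0]
    - [[0,0,0.8],[0,0,0],0]

```text
clock: 6.2
eef_pos: [476.6, -336.1, 319.6]
tool_rot: [-1.58, 0.001, 1.672]
ft_force: [-1.3, -0.3, -0.7]
width: 0.97
```

Run:
```python
from h import *
delta([559.4,-329,199.5],95.5)
c=calibration("wrist");a=get_image("wrist")
print(c["eye"],c["rotation"])
y=np.radians(5.5)
P=[proj(c,[527.5+r*np.sin(.33)*np.cos(y)-l*np.sin(y),-332+r*np.sin(.33)*np.sin(y)+l*np.cos(y),50+r*np.cos(.33)]) for r,l in((98,0),(0,0),(79,23),(0,23))]
print(np.round(P,1))
u,v=np.mean(P,0).astype(int);u0,v0=u-50,v-60;print(u0,v0,u,v)
cv2.imwrite("pics/m4.png",crop(a,u,v,120,100,6))
```

```text
t6.20 pos [ 476.6 -336.1  319.6] rpy [-90.5   0.1  95.8] F [-1.3 -0.3 -0.7] M [0.06 0.   0.02] w 0.97 q [-0.81  0.44  1.51  0.01  1.18 -2.48]
shift [-0.04  4.03 -2.73] turn [ 0.11  0.06 -0.02]
[ 399.2597863  -344.06784315  410.83111493] [2.85204060e+00 1.79480218e-03 1.67283180e+00]
[[255.7 270. ]
 [256.1 208.1]
 [277.9 255.7]
 [274.5 208.2]]
216 175 266 235
```

View pics/m4.png

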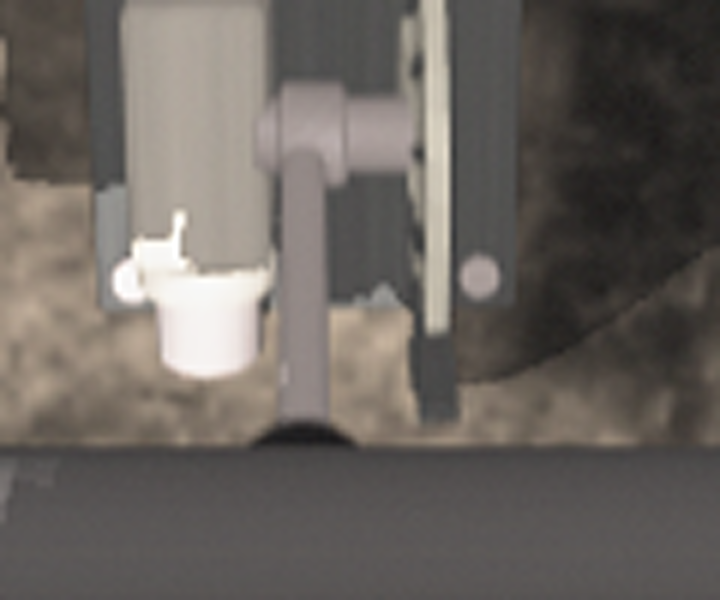

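The long mark's end appears at (279,255) against a predicted (278,256). The ball's top edge is at about 255 against a predicted 256. The lever matches 1.20 to about 0.02 rad. I'll back off a little for an unobstructed check on the way to the dial.

Emit:
servo_tool:
  plan:
    - [[0.5,-0.3,0.9],[0,0,0],0]
    - [[0.5,-0.3,0.6],[0,0,0],0]
    - [[0,0,0],[0,0,0],0]

```text
clock: 6.5
eef_pos: [421.1, -310.8, 337.3]
tool_rot: [-1.575, -0.001, 1.667]
ft_force: [-1.3, 0.4, -0.2]
width: 1.0
```

Run:
```python
from h import *
c=calibration("wrist");a=get_image("wrist")
y=np.radians(5.5)
P=[proj(c,[527.5+r*np.sin(.33)*np.cos(y)-l*np.sin(y),-332+r*np.sin(.33)*np.sin(y)+l*np.cos(y),50+r*np.cos(.33)]) for r,l in((98,0),(0,0),(79,23),(0,23))]
print(np.round(P,1))
u,v=np.mean(P,0).astype(int);print(u-60,v-50)
cv2.imwrite("pics/m5.png",crop(a,u,v,120,100,6))
delta([440,-20,340],95.5)
```

```text
[[227.7 305.4]
 [233.3 241.7]
 [249.1 290.8]
 [250.3 241.7]]
180 219
t6.55 pos [ 422.5 -312.   337. ] rpy [-90.3   0.1  95.5] F [0.  0.9 0.2] M [ 0.04  0.04 -0.01] w 0.997 q [-0.85  0.34  1.63  0.    1.17 -2.52]
shift [ 9.63 -0.1  -1.51] turn [ 0.06 -0.   -0.01]
```

View pics/m5.png

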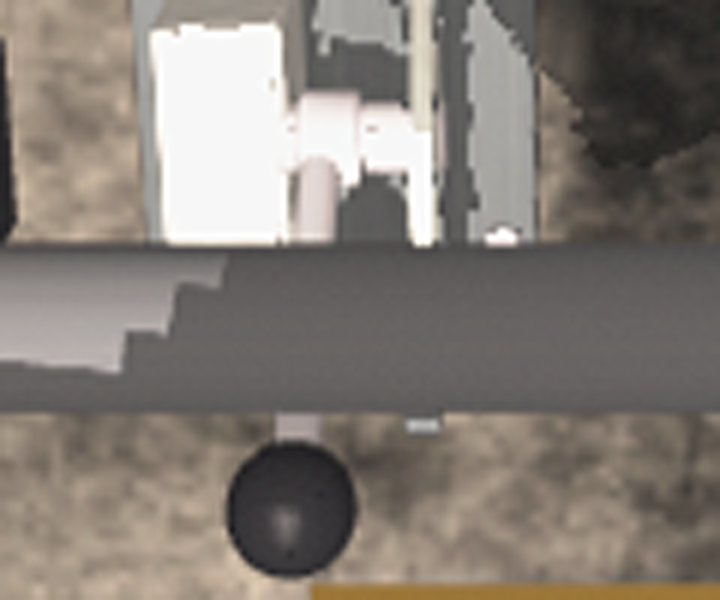

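The ball is at (228.7,303.7) against a predicted (227.7,305.4), and the mark end matches. The lever is therefore within about 0.02 rad of the mark. On to the dial.

Emit:
servo_tool:
  plan:
    - [[1,0,-0.15],[0,0,0],0]
    - [[1,0,-0.15],[0,0,0],0]
    - [[1,0,-0.15],[0,0,0],0]
    - [[1,0,-0.15],[0,0,0],0]
    - [[1,0,-0.15],[0,0,0],0]
    - [[1,0,-0.15],[0,0,0],0]
    - [[1,0,-0.1],[0,0,0],0]
    - [[1,0,-0.1],[0,0,0],0]
    - [[1,0,-0.1],[0,0,0],0]
    - [[1,0,0],[0,0,0],0]

```text
clock: 7.38
eef_pos: [445.2, -9.6, 333.8]
tool_rot: [-1.593, 0.013, 1.654]
ft_force: [0.8, -1.1, -0.5]
width: 1.001
```

Emit:
servo_tool:
  plan:
    - [[1,0,0],[0,0,0],0]
    - [[1,0,0],[0,0,0],0]
    - [[1,0,0],[0,0,0],0]
    - [[1,0,0],[0,0,0],0]
    - [[0.8,0,0],[0,-1,0],0]
    - [[0.8,0,0],[0,-1,0],0]
    - [[0.8,0,0],[0,-1,0],0]
    - [[0,0,0],[0,-1,0],0]
    - [[0,0,0],[0,-1,0],0]
    - [[0,0,0],[0,-1,0],0]

```text
clock: 8.22
eef_pos: [433.2, 201.9, 329.1]
tool_rot: [-1.598, 0.026, 2.212]
ft_force: [0.4, -0.9, -0.9]
width: 1.001
```

Run:
```python
from h import *
delta([450,250,330],142.7)
```

```text
t8.22 pos [433.2 201.9 329.1] rpy [-91.5   1.5 126.7] F [ 0.4 -0.9 -0.9] M [0.09 0.07 0.05] w 1.001 q [ 0.21  0.27  1.76 -0.01  1.08 -2.  ]
shift [ 0.95 -0.01 -1.41] turn [ 0.27 -3.19 -0.33]
```

Emit:
servo_tool:
  plan:
    - [[0,0,0],[0.2,-1,-0.2],0]
    - [[0,0,0],[0.1,-1,-0.1],0]
    - [[0,0,0],[0,-1,0],0]
    - [[0,0,0],[0,-0.2,0],0]

```text
clock: 8.55
eef_pos: [437.7, 205.7, 327.8]
tool_rot: [-1.572, 0.001, 2.511]
ft_force: [0.8, 0.0, 0.7]
width: 0.998
```

Run:
```python
from h import *
delta([490,290,131],142.7)
c=calibration("wrist");a=get_image("wrist")
u,v=proj(c,[490,290,62]).astype(int);print(c["eye"],c["rotation"],u,v)
v=min(max(v,75),309);u=min(max(u,90),420)
cv2.imwrite("pics/m6.png",crop(a,u,v,180,150,4));print("origin",u-90,v-75)
```

```text
t8.55 pos [437.7 205.7 327.8] rpy [-9.010e+01  1.000e-01  1.439e+02] F [0.8 0.  0.7] M [0.06 0.09 0.04] w 0.998 q [ 0.21  0.29  1.73  0.    1.12 -2.3 ]
shift [ 0.26  6.57 -3.29] turn [ 0.02  0.23 -0.01]
[391.95557802 143.87835309 419.66583265] [2.85971787e+00 6.52273840e-04 2.51194555e+00] 261 245
origin 171 170
```

View pics/m6.png

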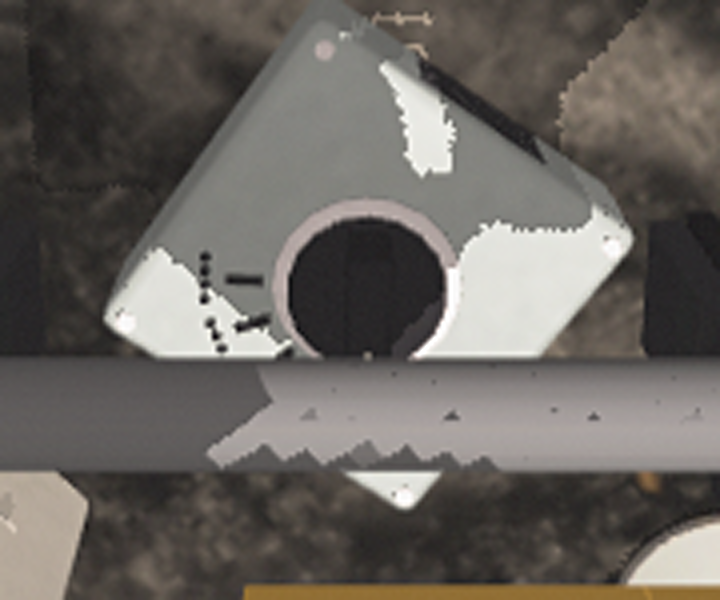

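Run:
```python
from h import *
c=calibration("wrist")
S=[ray(c,171+x/4-.375,170+y/4-.375,52) for x,y in((325,50),(612,245),(403,495),(125,322))]
print(np.round(S,1),np.mean(S,0))
for i in range(4):
    d=S[i]-S[i-1];print(np.linalg.norm(d).round(1),(np.degrees(np.arctan2(d[1],d[0]))%90).round(2))
# bar edges 
delta([*np.mean(S,0)[:2],170],142.7)
```

```text
[[452.3 216.5  52. ]
 [415.9 323.8  52. ]
 [524.7 360.   52. ]
 [560.7 252.1  52. ]] [488.42385389 288.09100193  52.        ]
114.1 18.19
113.4 18.71
114.6 18.37
113.7 18.46
t8.60 pos [437.8 205.7 327.8] rpy [-9.010e+01  1.000e-01  1.438e+02] F [ 1.  -0.1  0.2] M [0.05 0.06 0.01] w 0.998 q [ 0.21  0.29  1.73  0.    1.12 -2.3 ]
shift [ 0.27  5.27 -3.2 ] turn [ 0.02  0.21 -0.02]
```

The box centre is (488.4,288.1) with yaw 18.4°, from the screws at (325,50), (612,245), (403,495) and (125,322). That puts the grip yaw at 142.8° and the final yaw at 74.0°.

Emit:
servo_tool:
  plan:
    - [[0.1,0.4,-0.8],[0,0.2,0],0]
    - [[0.1,0.9,-0.8],[0,0,0],0]
    - [[0.05,0.9,-0.8],[0,0,0],0]
    - [[0,0.9,-0.6],[0,0,0],0]
    - [[0,0.9,0],[0,0,0],0]
    - [[0,0.5,0],[0,0,0],0]

```text
clock: 9.1
eef_pos: [497.2, 288.9, 191.9]
tool_rot: [-1.59, 0.013, 2.476]
ft_force: [-0.2, -0.2, 0.3]
width: 1.001
```

Run:
```python
from h import *
delta([488.6,288.2,139],142.8)
```

```text
t9.10 pos [497.2 288.9 191.9] rpy [-91.1   0.7 141.9] F [-0.2 -0.2  0.3] M [0.08 0.16 0.01] w 1.001 q [ 0.33  0.59  1.66 -0.    0.87 -2.14]
shift [0.23 1.76 0.23] turn [ 0.21 -0.19 -0.15]
```

Emit:
servo_tool:
  plan:
    - [[0.2,0.8,0.2],[0.2,-0.2,-0.15],0]
    - [[0,0.6,0],[0,0,0],0.4]
    - [[0,0.25,0],[0,0,0],0.6]

```text
clock: 9.35
eef_pos: [490.7, 289.9, 136.5]
tool_rot: [-1.571, -0.001, 2.489]
ft_force: [-0.2, -0.0, 0.1]
width: 0.92
```

Run:
```python
from h import *
delta([488.6,288.2,139],142.8)
```

```text
t9.35 pos [490.7 289.9 136.5] rpy [-9.000e+01 -1.000e-01  1.426e+02] F [-0.2 -0.   0.1] M [0.07 0.13 0.  ] w 0.92 q [ 0.34  0.68  1.69  0.    0.77 -2.15]
shift [ 0.02 -0.08  0.09] turn [ 0.01 -0.04  0.01]
```

Emit:
servo_tool:
  plan:
    - [[0,-0.06,0.08],[0,0,0],1]
    - [[0,0,0],[0,0,0],1]
    - [[0,0,0],[0,0,0],1]
    - [[0,0,0],[0,0,0],1]

```text
clock: 9.68
eef_pos: [489.8, 288.2, 137.4]
tool_rot: [-1.57, -0.002, 2.485]
ft_force: [-0.1, -0.1, -0.6]
width: 0.63
```

Run:
```python
from h import *
delta([488.6,288.2,139],142.8)
```

```text
t9.68 pos [489.8 288.2 137.4] rpy [-9.000e+01 -1.000e-01  1.424e+02] F [-0.1 -0.1 -0.6] M [0.04 0.09 0.02] w 0.63 q [ 0.33  0.67  1.7   0.    0.77 -2.15]
shift [ 0.03 -0.05  0.03] turn [-0.01 -0.08  0.02]
```

Emit:
servo_tool:
  plan:
    - [[0.03,-0.05,0.03],[0,-0.08,0],1]
    - [[0,0,0],[0,0,0],1]
    - [[0,0,0],[0,0,0],1]
    - [[0,0,0],[0,0,0],1]

```text
clock: 10.02
eef_pos: [490.5, 288.6, 143.1]
tool_rot: [-1.577, 0.003, 2.492]
ft_force: [0.3, 0.3, -0.1]
width: 0.325
```

Run:
```python
from h import *
delta([488.6,288.2,139],142.8)
```

```text
t10.02 pos [490.5 288.6 143.1] rpy [-9.040e+01  1.000e-01  1.428e+02] F [ 0.3  0.3 -0.1] M [0.09 0.12 0.02] w 0.325 q [ 0.34  0.66  1.7   0.    0.77 -2.16]
shift [0.04 0.14 0.05] turn [ 0.07 -0.01 -0.03]
```

Emit:
servo_tool:
  plan:
    - [[0.03,0.13,0.05],[0.07,0,-0.03],1]
    - [[0,0,0],[0,0,0],1]
    - [[0,0,0],[0,0,0],1]
    - [[0,0,0],[0,0,0],1]

```text
clock: 10.35
eef_pos: [489.1, 288.2, 140.0]
tool_rot: [-1.572, 0.001, 2.492]
ft_force: [-0.1, 0.0, 0.8]
width: 0.155
```

Run:
```python
from h import *
delta([488.6,288.2,138],142.8)
```

```text
t10.35 pos [489.1 288.2 140. ] rpy [-90.1   0.  142.8] F [-0.1  0.   0.8] M [0.02 0.03 0.02] w 0.155 q [ 0.34  0.67  1.7   0.    0.77 -2.16]
shift [0.01 0.07 0.01] turn [ 0.01 -0.   -0.01]
```

Gripped with no side load at yaw 142.8°, just as predicted. Now I'll turn clockwise.

Emit:
servo_tool:
  plan:
    - [[0,0.05,0],[0,0.8,0],1]
    - [[0,0,0],[0,0.8,0],1]
    - [[0,0,0],[0,0.8,0],1]
    - [[0,0,0],[0,0.8,0],1]

```text
clock: 10.68
eef_pos: [488.9, 288.4, 140.0]
tool_rot: [-1.572, 0.001, 2.203]
ft_force: [-0.4, -0.8, 1.8]
width: 0.158
```

Run:
```python
from h import *
delta([489,288.2,139],74)
```

```text
t10.68 pos [488.9 288.4 140. ] rpy [-90.1   0.  126.2] F [-0.4 -0.8  1.8] M [0.09 0.09 0.02] w 0.158 q [ 0.34  0.67  1.7  -0.    0.77 -1.87]
shift [-0.01  0.03  0.  ] turn [ 0.02 10.45 -0.  ]
```

Emit:
servo_tool:
  plan:
    - [[0,0,0],[0,1,0],1]
    - [[0,0,0],[0,1,0],1]
    - [[0,0,0],[0,1,0],1]
    - [[0,0,0],[0,1,0],1]
    - [[0,0,0],[0,1,0],1]
    - [[0,0,0],[0,1,0],1]

```text
clock: 11.18
eef_pos: [488.8, 288.7, 140.0]
tool_rot: [-1.572, 0.0, 1.656]
ft_force: [-0.8, 0.8, 1.9]
width: 0.157
```

Run:
```python
from h import *
delta([489,288.2,139],74)
```

```text
t11.18 pos [488.8 288.7 140. ] rpy [-90.1   0.   94.9] F [-0.8  0.8  1.9] M [0.06 0.1  0.12] w 0.157 q [ 0.34  0.67  1.7  -0.    0.77 -1.32]
shift [-0.02  0.03 -0.  ] turn [ 0.02  4.17 -0.  ]
```

Emit:
servo_tool:
  plan:
    - [[0,0,0],[0,1,0],1]
    - [[0,0,0],[0,1,0],1]
    - [[0,0,0],[0,0.8,0],1]
    - [[0,0,0],[0,0.4,0],1]

```text
clock: 11.52
eef_pos: [488.8, 288.9, 140.0]
tool_rot: [-1.572, 0.0, 1.362]
ft_force: [-0.2, 0.0, 1.4]
width: 0.158
```

Run:
```python
from h import *
delta([489,288.2,139],74)
```

```text
t11.52 pos [488.8 288.9 140. ] rpy [-90.1   0.   78. ] F [-0.2  0.   1.4] M [0.   0.06 0.07] w 0.158 q [ 0.34  0.67  1.7  -0.    0.77 -1.02]
shift [-0.02  0.03 -0.01] turn [ 0.02  0.81 -0.  ]
```

Emit:
servo_tool:
  plan:
    - [[0,0,0],[0,0.5,0],1]
    - [[0,0,0],[0,0.15,0],1]
    - [[0,0,0],[0,0,0],1]

```text
clock: 11.77
eef_pos: [488.9, 289.0, 140.0]
tool_rot: [-1.573, 0.001, 1.304]
ft_force: [-1.7, -0.7, 1.8]
width: 0.157
```

Run:
```python
from h import *
delta([489,288.2,139],74)
c=calibration("wrist");w=get_image("wrist");t=get_image("top")
cv2.imwrite("pics/m7.png",np.hstack([w[:,:,::-1][:,80:480],crop(t,166,210,50,48,8)]))
delta([489,288.2,139],74)
```

```text
t11.77 pos [488.9 289.  140. ] rpy [-90.1   0.   74.7] F [-1.7 -0.7  1.8] M [0.01 0.11 0.04] w 0.157 q [ 0.34  0.67  1.7  -0.    0.77 -0.96]
shift [-0.02  0.03 -0.01] turn [ 0.02  0.14 -0.01]
t11.87 pos [488.9 289.  140. ] rpy [-90.1   0.   74.7] F [ 0.2 -0.2  0.4] M [0.   0.06 0.04] w 0.16 q [ 0.34  0.67  1.7  -0.    0.77 -0.96]
shift [-0.02  0.03 -0.01] turn [ 0.02  0.14 -0.01]
```

View pics/m7.png

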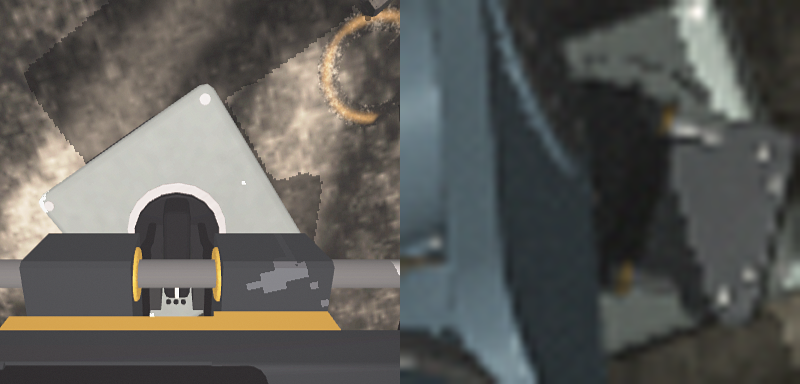

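The wrist view shows the white pointer line at (176,293), centred on the three pips at (167–185,301). The dial is on mark 3, yaw 74.7° or about 1.19 rad. I'll take a last look at the lever and the loose items.

Run:
```python
from h import *
s=get_image("scene");t=get_image("top")
cv2.imwrite("pics/m8.png",np.hstack([crop(s,340,230,66,80,6),crop(t,300,190,100,120,4)]))
ct=calibration("top");y=np.radians(5.5);S=98*np.sin(.33)
print(proj(ct,[527.5+S*np.cos(y),-332+S*np.sin(y),142.7]),proj(calibration("scene"),[527.5+S*np.cos(y),-332+S*np.sin(y),142.7]))
delta([489,288.2,139],74)
```

```text
[360.17298842 180.46553449] [344.81284282 203.25119521]
t11.97 pos [488.8 289.  140. ] rpy [-90.1   0.   74.7] F [ 0.7 -0.1  1.9] M [0.03 0.08 0.11] w 0.158 q [ 0.34  0.67  1.7  -0.    0.77 -0.96]
shift [-0.02  0.03 -0.01] turn [ 0.02  0.14 -0.01]
```

View pics/m8.png

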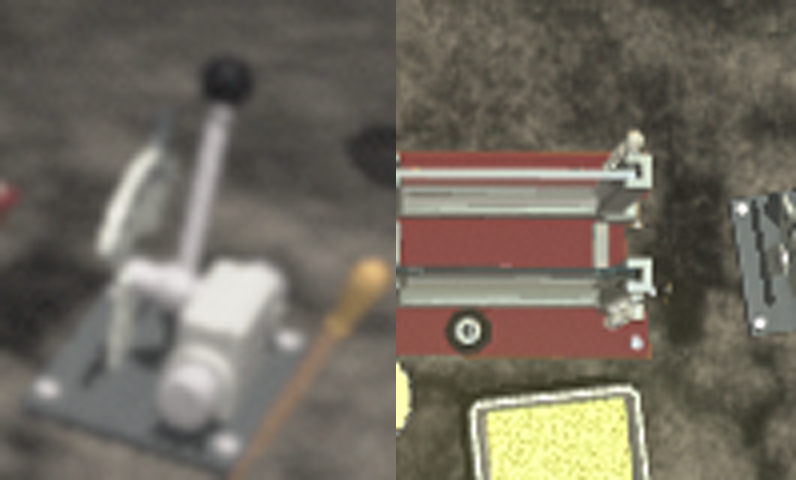

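The ball is at (344.4,202.9) in the scene view against a predicted (344.8,203.3), so the lever is still on its mark. The tip box hasn't moved. Handing in.

```bash
python3 -c "
from h import *
print(ctrl.finish_job())"
```

```text
the job is handed in; nothing more can be done
None
```

I set the valve lever on its long mark and let go. I then turned the dial clockwise to the third mark, and the gripper was still holding it there when I handed in at about 12 s.

- **Lever:** in the last scene picture, the ball is within 0.5 pixel of where it should be at 1.20 rad. An earlier wrist picture put it about 0.02 rad short (about 1.18), a small disagreement.
- **Dial:** in the wrist picture, the pointer line is centred on the three pips. The gripper's angle gives about 1.19 rad, 0.7° short of the third click. The grip was firm (about 13.7 mm opening), and the pose didn't move over the last readings.
- **Forces:** side forces at the wrist stayed under about 3 N in every reading I took.
- **Loose items:** my path passed above them. The tip box was where it started in the last picture, but I did not check the petri dish or the tape roll again.

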